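Lock the card terminal into its counter cradle with the removable crank

TASK

Lock the card terminal into its cradle for the day: fit the loose crank fully down on the cradle's square shaft and wind it clockwise (seen from above) until the clamp comes to its stop, with the terminal gripped square between the jaws. Then lift the crank off and stand it upright on the black rubber mat again, set down gently, not dropped. Leave the terminal in its cradle and the other things on the counter where they are.

Things in the scene. Friction and masses are not known exactly. Their poses are not given: they have to be found in the camera images.
- crank: Loose steel crank, 113 mm long, 0.4 kg, standing on its hub. Origin: centre of the hub's underside (socket mouth), z up. Hub: block 38 x 38 x 46 mm, sides along x and y, 5 mm bolt head on top; lift it by its y sides. Socket: 20.2 mm square, parallel to the sides, 30 mm deep, 3 mm chamfer. Arm along +x, 20 mm wide, 36 to 45 mm above the underside
- crank_grip (a point): Middle of the crank's upright black grip: 80 mm along the crank's x from the hub's axis, 72 mm above its underside. The grip is a round bar 25 to 27 mm thick, from 46 to 94 mm above the underside; it spins freely on its pin, so that a gripper can lead it round without turning itself
- cradle: Fixed locking cradle: dark steel bed 205 x 205 x 8 mm. Origin: on the counter below the middle of the terminal's place; x along the terminal's length, away from the robot, y towards the gear housing. Fixed jaw: rubber face at y = -35 mm, 42 mm high. Moving jaw on the +y side. Housing at y = 91 to 149 mm, 66 mm long, 60 mm high. Low lip at x = -95 mm
- shaft_seat (a point): Centre of the collar on the gear housing, 120 mm along the cradle's y, 66 mm above the counter. From it stands the square shaft: 18 mm square, 28 mm high, the last 6 mm tapering to 11 mm. The point's x and y are parallel to the flats and turn with the shaft. The crank is fully down when its underside rests here
- screw (a joint): Angle of the square shaft, rad, 0 wide open, grows clockwise seen from above, 14.14 at the stop. It resists with about 0.08 N m and stays where it is left
- jaw (a joint): Travel of the moving jaw, m: 0 wide open, 0.036 at its stop, 16 mm for each full clockwise turn of the shaft. It first pushes the terminal against the fixed jaw and touches a terminal that is home there at 0.032; the last 4 mm compress its sprung rubber pad to about 12 N
- jaw_pad: Black rubber pad on the face of the moving jaw, 96 x 8 x 24 mm, sprung. Origin at the middle of its back face at the height of the counter
- card_terminal: Card payment terminal, 175 x 71 x 46 mm, 0.42 kg, loose on the cradle's bed. Origin: centre of its underside, x along its length, z up. When it is home and clamped its origin is 0 mm along the cradle's y and its x is parallel to the cradle's x
- key_mat: Flat black rubber mat, 130 (x) x 170 (y) x 4 mm, fixed on the counter, on which the crank stands at the start. Origin: centre of its underside
- policy_sign: Upright notice in a clear stand, 59 x 122 x 155 mm, a bystander. Origin: centre of its underside
- order_pad: Order pad lying flat, 72 x 104 x 12 mm, a bystander. Origin: centre of its underside
- tent_a: Small price card in a wooden block, 18 x 58 x 38 mm, a bystander. Origin: centre of its underside
- carton_mid: Cream carton, 51 x 84 x 135 mm, a bystander. Origin: centre of its underside
- carton_small: Small cream carton, 41 x 50 x 82 mm, a bystander. Origin: centre of its underside
- bar_dark: Wrapped chocolate bar lying flat, 68 x 156 x 11 mm, a bystander. Origin: centre of its underside
- card_holder: Dark holder with cards, 40 x 100 x 68 mm, a bystander. Origin: centre of its underside

How it is judged:
By the outcome, as a careful person would: the job done as asked, in the order asked, and still so for the second after the job is handed in, with the robot touching nothing.
It also fails if it takes over 72 s, if anything falls off the work surface, if the arm or the gripper's body presses on something with over 40 N, if the wrist force passes 120 N, or if a joint passes its speed limit or range.

ROBOT

A 6-joint arm with a two-finger parallel gripper is mounted at the origin on a cart in front of the work surface, level with it; the furniture and walls round the work are solid. World frame = base frame: x ahead of the robot, y to its left, z up, the work surface at z = 0. Lengths are in m, angles in rad, forces in N, time in s.
With the tool pointing down it reaches from about 0.35 to 0.975 m from the base axis. Payload 7.1 kg.
Tool frame: the origin (TCP) lies at the very end of the fingers, on their centre line; the grasp point (between the pads) lies 19 mm behind it; z points along the fingers, y is the line along which they close (so a half turn about z gives the same grasp; the last joint's range is limited). The gripper opens to 88 mm and grips with 3 to 60 N. Pads are 20 mm wide; open, the fingers measure 115 mm over their backs; the gripper's body (75 mm by 178 mm) begins 61 mm behind the grasp point.
Start: joints at [1.156, 0.423, 1.63, -0, 1.089, -0.019], TCP at [0.241, 0.577, 0.223] pointing down, gripper open.
Joint ranges: [-3, 3], [-0.9, 2.11], [0.09, 2.58], [-1.31, 4.45], [0.11, 2.69], [-2.54, 2.54]. Speed limits (rad/s): [2.39, 2.39, 3.01, 3.14, 3.14, 3.14].

INTERFACE

Orientations are given as a 3x3 rotation matrix whose columns are the frame's x, y, z axes.
In Python, from plant import get_obs, capture, manip gives the robot as it stands. The module is installed in compiled form; this text tells all that it offers.
- The arm moves only by the tool drive_tool, never from a script. Its argument "targets" is a list of rows, each a list of 3 entries, a list of its own where there are three numbers: the closure, from 0 (fully open) to 1 (shut), then the shift along the tool's x, y, z in m, then the turn about the tool's z in degrees. In form: [[gripper, [x, y, z], twist], ...]. A call has 1 to 12 rows; each row shifts and turns the commanded pose from where the row before left it, along the tool's axes as they then stand; what a row does not reach is not made up. A row lasts 1/8 s, in which the tool goes at most 62.5 mm and 10.7 degrees, less where a joint would pass 70% of its speed; a pose out of reach is approached as far as the arm can. A call is refused whole if a number of a shift passes 0.0625 or a number of a turn 10.7, either way. A call with a gripper value outside its range is refused whole. The fingers move at their own pace and stop on an object; "force" is the grip in N (left out, the last holds). Time passes only in rows, so rows that do not move let the fingers close. It gives the time, the measured TCP pose, the force, the opening and the grip force at its end, in the units of the state.
- get_obs(): the state, without advancing time (a new reading comes with each control period).
- capture(name): name is "side" or "top" or "wrist"; returns a dict with "img" (384x512x3 uint8, blue, green, red), "range_z" (384x512 float32, m along the optical axis (not along the pixel's ray), 0 where there is no reading), "camera_matrix" (3x3 intrinsics, pixels), "rvec" (rotation vector, rad) and "tvec" (3), from world to camera coordinates, as OpenCV has them. Camera axes: x right, y down, z forward; pixel columns grow to the right and rows downward; lengths in m; the calibration is good to about 2 mm. A picture is of the moment at which its call begins.
- manip.hand_in(): hands the job in; it is judged then, once.
The state is a dict: "time": time; "qpos": joint angles; "qvel": joint speeds; "joint_efforts": joint torques, N m; "tool_pos": TCP position; "tool_rot": TCP orientation; "force": force on the tool from outside, world axes, zero at the start; "moment": the same for the moment, N m; "grip_width": finger opening in m; "grip_force": force on a finger pad.
Only numpy, scipy, OpenCV 4.12 (cv2) and the standard library are available. Lean on these libraries where they do the work, as an engineer would, in place of code of your own. Each camera call takes 0.05 s, during which the arm holds its last target. There are 200 camera calls.

## Working session

There is one attempt and no reset: what is moved stays moved. The work goes in short steps, Python scripts to look and compute and a tool call to move; the robot and the scene stay as the last step left them, time stands still between calls to the robot, and variables do not carry over. Pictures are saved under pics/ and viewed, at most 10 in all, crops included, and the job is handed in when it is done.

Besides the shell and the picture viewer there is one more tool, called after "Request:" by a JSON object that holds its "method" and its "body". drive_tool: Moves the arm, as the interface text tells. Its arguments: {"type":"object","properties":{"targets":{"type":"array","items":{"type":"array"}},"force":{"type":"number"}},"required":["targets"]}

```bash
mkdir -p pics; cat > h.py <<'E'
import numpy as np, cv2
from plant import get_obs, capture, manip
def cloud(c):
    R=cv2.Rodrigues(np.array(c["rvec"],float))[0]; t=np.array(c["tvec"],float).ravel()
    K=np.array(c["camera_matrix"]); z=c["range_z"].astype(float)
    v,u=np.mgrid[:z.shape[0],:z.shape[1]]
    P=np.stack([(u-K[0,2])/K[0,0]*z,(v-K[1,2])/K[1,1]*z,z],-1)
    W=(P-t)@R
    W[z<=0]=np.nan
    return W
E
python3 - <<'E'
from h import *
o=get_obs(); print({k:np.round(v,3).tolist() for k,v in o.items()})
for n in("top","side"):
    c=capture(n); np.savez(f"/tmp/{n}.npz",**c); cv2.imwrite(f"pics/{n}0.png",cv2.resize(c["img"],(800,600)))
E
```

```text
{'time': 0.0, 'qpos': [1.156, 0.424, 1.631, 0.0, 1.089, -0.019], 'qvel': [-0.001, 0.0, 0.003, -0.001, -0.0, -0.0], 'joint_efforts': [-0.001, -54.463, -27.366, 0.064, 0.023, -0.0], 'tool_pos': [0.241, 0.576, 0.222], 'tool_rot': [[-0.923, 0.386, -0.001], [0.386, 0.923, -0.001], [0.0, -0.001, -1.0]], 'force': [1.129, -0.694, 0.469], 'moment': [0.01, 0.013, 0.03], 'grip_force': 0.0, 'grip_width': 0.088}
```

View pics/top0.png

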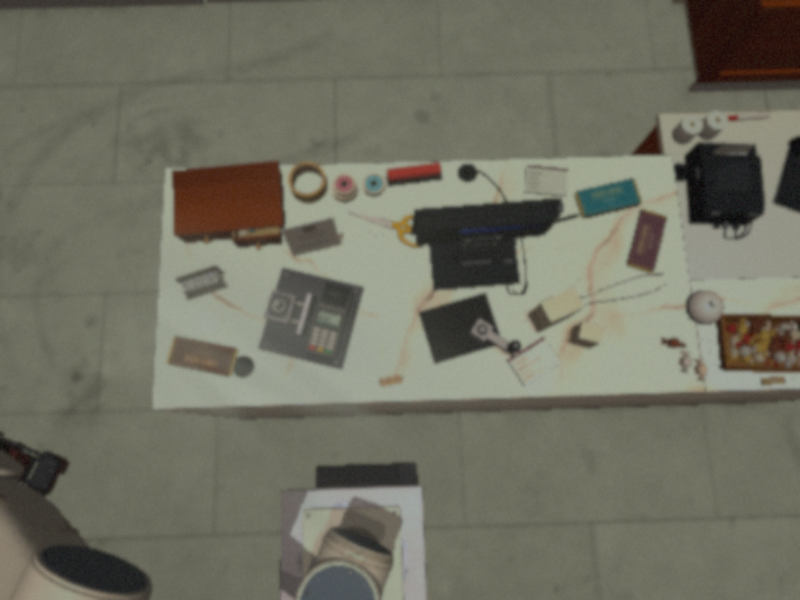

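View pics/side0.png

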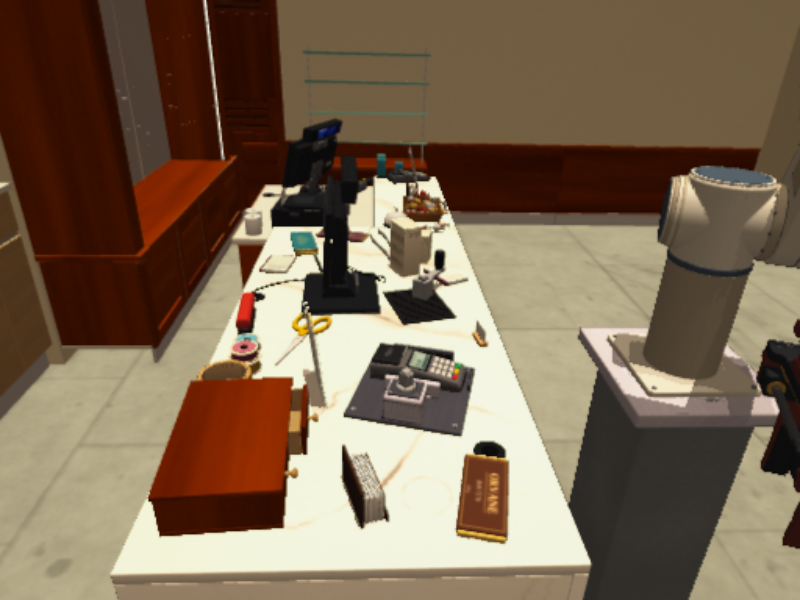

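The top view shows the cradle at about (312,318) of 800x600, with its shaft at (282,308). The crank hub is at (485,328), its grip at (514,347) and the mat at (460,328). Next I measure these from the depth data.

```bash
python3 - <<'E'
from h import *
c=dict(np.load("/tmp/top.npz")); W=cloud(c); s=0.64
for n,(u,v) in dict(shaft=(282,308),cradle=(312,318),hub=(485,328),grip=(514,347),mat=(450,335)).items():
    print(n,np.round(W[int(v*s),int(u*s)],3))
def rect(m,n):
    P=W[m][:,:2].astype(np.float32); print(n,m.sum(),[np.round(x,3) for x in cv2.minAreaRect(P)],W[m].mean(0).round(4))
X,Y,Z=W[...,0],W[...,1],W[...,2]
dark=c["img"].max(-1)<75
def near(n,r):
    u,v=n; p=W[int(v*s),int(u*s)]; return np.hypot(X-p[0],Y-p[1])<r
rect(near((450,335),.14)&dark&(Z<.015)&(Z>-.01),"mat")
g=near((485,328),.13)
rect(g&(Z>.06),"grip z>.06"); rect(g&(Z>.03)&(Z<.06),"hub/arm")
# neighbours heights on fine map
for n in((282,308),):
    g=near(n,.05)
    rect(g&(Z>.04)&(Z<.07),"housing"); rect(g&(Z>.075),"shaft")
g=near((312,318),.16)
rect(g&(Z>-.005)&dark,"bed")
rect(g&(Z>.038)&near((325,320),.1),"term")
np.set_printoptions(linewidth=250)
print((Z[185:245:1,290:350:2]*1000)[::2].round(0).astype(int)) if 0 else None
c=dict(np.load("/tmp/side.npz")); W=cloud(c); X,Y,Z=W[...,0],W[...,1],W[...,2]
for n,(u,v) in dict(shaft=(406,372),hub=(422,285),grip=(439,258),housing=(400,385)).items():
    print("side",n,np.round(W[int(v*s),int(u*s)],3))
E
```

```text
shaft [0.556 0.148 0.065]
cradle [0.543 0.088 0.005]
hub [ 0.5   -0.317  0.051]
grip [ 0.444 -0.369  0.098]
mat [ 0.492 -0.242 -0.   ]
mat 1194 [array([ 0.534, -0.26 ]), array([0.175, 0.163]), np.float64(14.854)] [ 0.5108 -0.2564  0.0036]
grip z>.06 172 [array([ 0.48 , -0.411]), array([0.041, 0.122]), np.float64(51.13)] [ 0.4929 -0.4165  0.1023]
hub/arm 244 [array([ 0.511, -0.358]), array([0.161, 0.123]), np.float64(53.321)] [ 0.4848 -0.3409  0.0482]
housing 271 [array([0.558, 0.143]), array([0.085, 0.067]), np.float64(73.563)] [0.5588 0.152  0.0572]
shaft 29 [array([0.562, 0.154]), array([0.017, 0.017]), np.float64(32.856)] [0.5607 0.154  0.0907]
bed 363 [array([0.591, 0.062]), array([0.172, 0.091]), np.float64(71.355)] [0.5878 0.0263 0.039 ]
term 789 [array([0.544, 0.068]), array([0.159, 0.16 ]), np.float64(73.544)] [0.5527 0.0496 0.0459]
side shaft [0.566 0.16  0.092]
side hub [ 0.499 -0.289  0.042]
side grip [ 0.455 -0.362  0.081]
side housing [0.573 0.16  0.067]
```

Request:
{"method": "drive_tool", "body": {"targets": [[0,[-0.048,-0.032,0],0],[0,[-0.048,-0.032,0],0],[0,[-0.048,-0.032,0],0],[0,[-0.048,-0.032,0],0],[0,[-0.048,-0.032,0],0],[0,[-0.048,-0.032,0],0],[0,[-0.048,-0.032,0],0],[0,[-0.048,-0.032,0],0],[0,[-0.048,-0.032,0],0],[0,[0,0,-0.03],0],[0,[0,0,0],0]]}}

```text
time: 1.48
tool_pos: [0.5299, 0.1439, 0.2541]
tool_rot: [[-0.922, 0.387, 0.003], [0.387, 0.922, 0.001], [-0.003, 0.002, -1.0]]
force: [-0.8, -0.1, -0.6]
grip_width: 0.0879
grip_force: 0.0
```

```bash
python3 - <<'E'
from h import *
o=get_obs(); c=capture("wrist"); np.savez("/tmp/w1.npz",**c,p=o["tool_pos"],Rt=o["tool_rot"])
R=cv2.Rodrigues(np.array(c["rvec"]))[0]; C=-R.T@np.ravel(c["tvec"]); Rt=np.array(o["tool_rot"])
print("tcp",np.round(o["tool_pos"],4),np.round(o["qpos"],3),"cam",C.round(4),"cam in tool",(Rt.T@(C-o["tool_pos"])).round(4),(Rt.T@R.T).round(3),np.round(Rt,3))
cv2.imwrite("pics/w1.png",cv2.resize(c["img"],(800,600)))
E
```

```text
tcp [0.5299 0.1439 0.2541] [ 0.244  0.274  1.772  0.     1.092 -0.93 ] cam [0.464  0.1719 0.4153] cam in tool [ 0.0711  0.0007 -0.1614] [[-0.    -0.965 -0.261]
 [ 1.    -0.     0.   ]
 [-0.    -0.261  0.965]] [[-0.922  0.387  0.003]
 [ 0.387  0.922  0.001]
 [-0.003  0.002 -1.   ]]
```

View pics/w1.png

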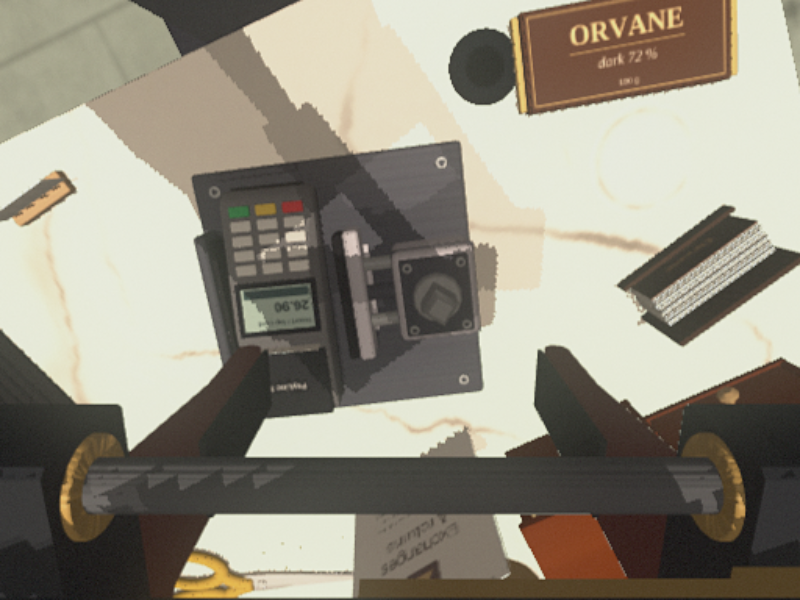

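The wrist view shows the cradle from above. The shaft top is at about (437,293) and looks turned roughly 45° to the housing. The jaw is open and the terminal is slightly skewed. Next I measure the shaft's position and yaw.

```bash
python3 - <<'E'
from h import *
d=np.load("/tmp/w1.npz"); c={k:d[k] for k in d}; W=cloud(c); X,Y,Z=W[...,0],W[...,1],W[...,2]
p=W[int(293*.64),int(437*.64)]; print("pix",p.round(4))
g=np.hypot(X-p[0],Y-p[1])<.05
for lo,hi in((.069,.1),(.072,.088),(.091,.1),(.085,.1),(.063,.069),(.055,.063)):
    m=g&(Z>lo)&(Z<hi)
    if m.sum()>5: print(lo,hi,m.sum(),[np.round(x,4) for x in cv2.minAreaRect(W[m][:,:2].astype(np.float32))],W[m].mean(0).round(4))
v,u=np.mgrid[:384,:512]
def rr(m,n): print(n,m.sum(),[np.round(x,4) for x in cv2.minAreaRect(W[m][:,:2].astype(np.float32))])
reg=(u<310)&(v<262)
rr(reg&(Z>.005)&(Z<.012)&(u>120)&(v>85)&(c["img"].max(-1)<110),"bed")
rr(reg&(Z>.049)&(Z<.06)&(u>140)&(u<212)&(v>110),"terminal top")
rr(reg&(Z>.03)&(u>212)&(u<242)&(v>140)&(v<235),"jaw")
im=c["img"][150:225,235:325]
cv2.imwrite("pics/w1c.png",cv2.resize(im,(720,600),interpolation=cv2.INTER_CUBIC))
E
```

```text
pix [0.5521 0.1592 0.089 ]
0.069 0.1 407 [array([0.5621, 0.1579]), array([0.0182, 0.0182]), np.float64(36.4314)] [0.5598 0.1582 0.0879]
0.072 0.088 123 [array([0.5621, 0.1579]), array([0.0182, 0.0182]), np.float64(36.4314)] [0.5571 0.1588 0.0819]
0.091 0.1 175 [array([0.5622, 0.1579]), array([0.0138, 0.0138]), np.float64(37.1983)] [0.562  0.1579 0.0927]
0.085 0.1 317 [array([0.5622, 0.1579]), array([0.0182, 0.0181]), np.float64(36.1881)] [0.561  0.158  0.0909]
0.063 0.069 324 [array([0.562 , 0.1581]), array([0.0322, 0.0325]), np.float64(67.562)] [0.5565 0.1589 0.0649]
0.055 0.063 1549 [array([0.5622, 0.1587]), array([0.0538, 0.0617]), np.float64(73.6334)] [0.5596 0.1583 0.0585]
bed 9658 [array([0.5427, 0.0897]), array([0.2032, 0.2036]), np.float64(74.3513)]
terminal top 80 [array([0.5836, 0.036 ]), array([0.0424, 0.048 ]), np.float64(72.7934)]
jaw 1506 [array([0.5494, 0.0983]), array([0.0329, 0.108 ]), np.float64(65.3131)]
```

View pics/w1c.png

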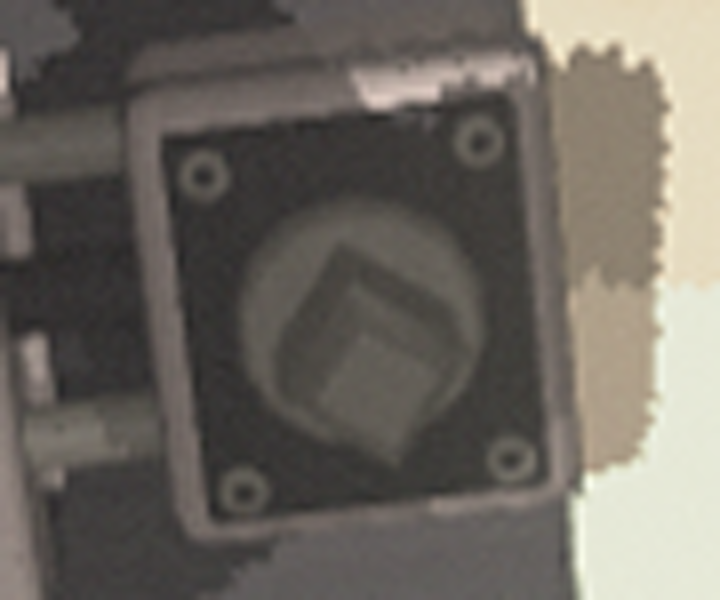

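The crop shows the square shaft inside the collar, clearly rotated. Depth puts it at (0.562, 0.158) with yaw 36.4° mod 90. I'll check obstacles around the winding circle and plan the move to the crank.

```bash
cat >> h.py <<'E'
def plan(p1,yaw1,n,g=0):
    o=get_obs(); p=np.array(o["tool_pos"]); R=np.array(o["tool_rot"]); y0=np.degrees(np.arctan2(R[1,0],R[0,0]))
    dy=(yaw1-y0+180)%360-180; d=(np.array(p1)-p)/n; print("from",p.round(4),round(y0,2),"d",(d*n).round(4),"dyaw",round(dy,2))
    rows=[]
    for i in range(n):
        a=np.radians(y0+dy*i/n); x=np.array([np.cos(a),np.sin(a)]); y=np.array([np.sin(a),-np.cos(a)])
        rows.append([g,[round(float(d[:2]@x),4),round(float(d[:2]@y),4),round(float(-d[2]),4)],round(-dy/n,2)])
    print(rows)
E
python3 - <<'E'
from h import *
c=dict(np.load("/tmp/top.npz")); W=cloud(c); X,Y,Z=W[...,0],W[...,1],W[...,2]
c2=dict(np.load("/tmp/side.npz")); W2=cloud(c2)
for n,A in(("top",W),("side",W2)):
    r=np.hypot(A[...,0]-.562,A[...,1]-.158)
    for lo in(.1,.18):
        m=(A[...,2]>lo)&(A[...,0]>.3)&(r<.3)&(r>.03)
        if m.sum(): i=np.nanargmin(np.where(m,r,9)); print(n,lo,m.sum(),A.reshape(-1,3)[i].round(3),r.flat[i].round(3), A[m].max(0).round(3))
plan([.5,-.315,.254],43,11)
E
```

```text
top 0.1 251 [0.706 0.133 0.119] 0.147 [0.74  0.135 0.158]
side 0.1 84 [0.708 0.137 0.111] 0.148 [0.742 0.14  0.156]
from [0.5288 0.1443 0.2529] 157.3 d [-0.0288 -0.4593  0.0011] dyaw -114.3
[[0, [-0.0137, -0.0395, -0.0001], np.float64(10.39)], [0, [-0.0206, -0.0364, -0.0001], np.float64(10.39)], [0, [-0.0268, -0.0321, -0.0001], np.float64(10.39)], [0, [-0.0322, -0.0267, -0.0001], np.float64(10.39)], [0, [-0.0365, -0.0205, -0.0001], np.float64(10.39)], [0, [-0.0396, -0.0136, -0.0001], np.float64(10.39)], [0, [-0.0414, -0.0062, -0.0001], np.float64(10.39)], [0, [-0.0418, 0.0013, -0.0001], np.float64(10.39)], [0, [-0.0409, 0.0089, -0.0001], np.float64(10.39)], [0, [-0.0386, 0.0161, -0.0001], np.float64(10.39)], [0, [-0.0351, 0.0228, -0.0001], np.float64(10.39)]]
```

Request:
{"method": "drive_tool", "body": {"targets": [[0,[-0.0135,-0.0395,0],10.4],[0,[-0.0205,-0.0365,0],10.4],[0,[-0.027,-0.032,0],10.4],[0,[-0.032,-0.0265,0],10.4],[0,[-0.0365,-0.0205,0],10.4],[0,[-0.0395,-0.0135,0],10.4],[0,[-0.0415,-0.006,0],10.4],[0,[-0.042,0.0015,0],10.4],[0,[-0.041,0.009,0],10.4],[0,[-0.0385,0.016,0],10.4],[0,[-0.035,0.023,0],10.4],[0,[0,0,0],0]]}}

```text
time: 3.02
tool_pos: [0.4997, -0.316, 0.2512]
tool_rot: [[0.734, 0.679, -0.001], [0.679, -0.734, 0.001], [-0.001, -0.001, -1.0]]
force: [-1.1, -0.5, 0.2]
grip_width: 0.0876
grip_force: 0.0
```

```bash
python3 - <<'E'
from h import *
o=get_obs(); c=capture("wrist"); np.savez("/tmp/w2.npz",**c)
print(np.round(o["tool_pos"],4),np.round(o["qpos"],3))
cv2.imwrite("pics/w2.png",cv2.resize(c["img"],(800,600)))
E
```

```text
[ 0.4997 -0.316   0.2512] [-0.584  0.343  1.681 -0.     1.119  0.24 ]
```

View pics/w2.png

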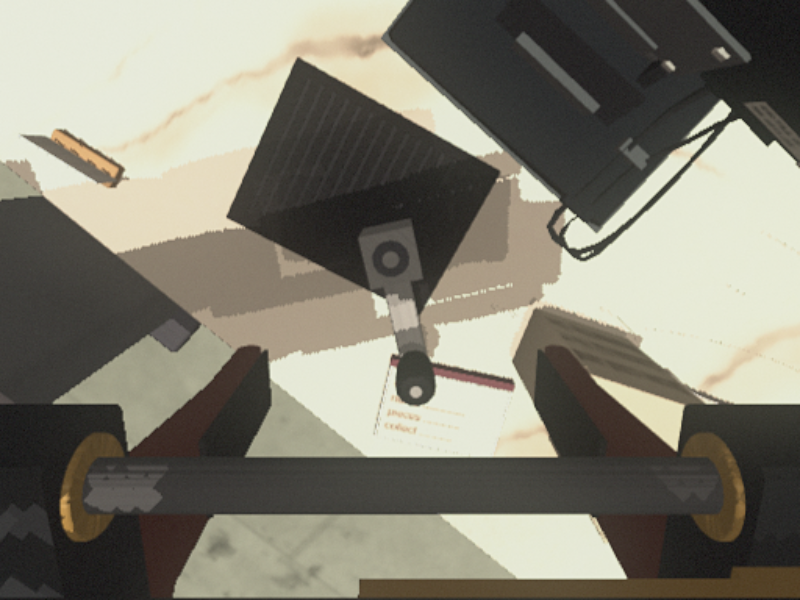

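The wrist view shows the crank with its bolt at (390,258) and grip top at (415,388). It stands near the mat's corner, and the carton is on the right at about (600,350). Next I measure the crank pose, the mat and the carton clearance.

```bash
python3 - <<'E'
from h import *
d=np.load("/tmp/w2.npz"); c={k:d[k] for k in d}; W=cloud(c); X,Y,Z=W[...,0],W[...,1],W[...,2]; s=.64
v,u=np.mgrid[:384,:512]
hp=W[int(258*s),int(376*s)]; gp=W[int(385*s),int(415*s)]; print(hp.round(4),gp.round(4))
def rr(m,n): print(n,m.sum(),[np.round(x,4) for x in cv2.minAreaRect(W[m][:,:2].astype(np.float32))],W[m].mean(0).round(4))
box=(u>350*s)&(u<445*s)&(v>210*s)&(v<415*s)
rr(box&(Z>.0515)&(Z<.058)&(v<300*s),"bolt")
rr(box&(Z>.047)&(Z<.0535)&(v<285*s),"hubtop")
rr(box&(Z>.0445)&(Z<.0535)&(v>285*s)&(v<350*s),"arm")
rr(box&(Z>.09)&(v>330*s),"griptop")
rr((u>215*s)&(u<510*s)&(v>50*s)&(v<310*s)&(Z<.012)&(Z>-.004)&(c["img"].max(-1)<62),"mat")
o=get_obs(); R=np.array(o["tool_rot"])
A=(W-np.array([hp[0],hp[1],0]))@np.c_[R[:,:2],[0,0,1]]
m=(Z>.03)&(u>500*s)&(v>300*s)&(v<420*s)&(A[...,1]<.3)&(A[...,2]<.2)
print("carton in tool xy rel hub: min",np.nanmin(A[m],0).round(3),np.nanmax(A[m],0).round(3), W[m].max(0).round(3))
i=np.where(m,A[...,1],9).argmin(); print(A.reshape(-1,3)[i].round(3))
E
```

```text
[ 0.4879 -0.3005  0.0514] [ 0.4517 -0.3703  0.0975]
bolt 365 [array([ 0.4984, -0.3048]), array([0.0339, 0.0248]), np.float64(42.9508)] [ 0.4956 -0.3081  0.0529]
hubtop 1126 [array([ 0.4943, -0.3096]), array([0.0415, 0.038 ]), np.float64(54.9157)] [ 0.4957 -0.3082  0.0501]
arm 752 [array([ 0.466 , -0.3425]), array([0.0553, 0.0285]), np.float64(55.0475)] [ 0.4694 -0.3449  0.0481]
griptop 483 [array([ 0.4503, -0.3726]), array([0.0241, 0.0258]), np.float64(55.2434)] [ 0.4511 -0.3721  0.0956]
mat 10966 [array([ 0.5257, -0.2597]), array([0.1659, 0.1684]), np.float64(14.6249)] [ 0.5143 -0.2678  0.0034]
carton in tool xy rel hub: min [-0.098  0.109  0.03 ] [-0.05   0.204  0.136] [ 0.57  -0.426  0.136]
[-0.096  0.109  0.042]
```

Request:
{"method": "drive_tool", "body": {"targets": [[0,[0.0025,-0.0085,0],-6],[0,[0,0,0.03],-6.2],[0,[0,0,0.05],0],[0,[0,0,0.05],0],[0,[0,0,0.05],0],[0,[0,0,0.03],0],[0,[0,0,0],0]]}}

```text
time: 3.95
tool_pos: [0.4945, -0.304, 0.0402]
tool_rot: [[0.569, 0.822, -0.005], [0.822, -0.569, 0.003], [-0.0, -0.006, -1.0]]
force: [-0.3, -0.3, 0.1]
grip_width: 0.0875
grip_force: 0.0
```

```bash
python3 - <<'E'
from h import *
plan([.4957,-.3077,.013],55,1)
d=np.load("/tmp/w2.npz"); c={k:d[k] for k in d}; W=cloud(c); s=.64
for p in((297,60),(497,174),(231,215),(412,305),(340,160),(250,205)): print(p,W[int(p[1]*s),int(p[0]*s)].round(4))
E
```

```text
from [ 0.4945 -0.304   0.0402] 55.31 d [ 0.0012 -0.0037 -0.0272] dyaw -0.31
[[0, [-0.0024, 0.0031, 0.0272], np.float64(0.31)]]
(297, 60) [ 0.5483 -0.1677  0.0032]
(497, 174) [ 0.5895 -0.329   0.0037]
(231, 215) [ 0.4289 -0.2003  0.0039]
(412, 305) [ 0.4797 -0.3423  0.049 ]
(340, 160) [ 0.5165 -0.2351  0.0026]
(250, 205) [ 0.4448 -0.2071  0.003 ]
```

Request:
{"method": "drive_tool", "body": {"targets": [[0,[-0.0025,0.003,0.012],0.3],[0,[0,0,0.014],0],[0,[0,0,0],0],[0.9,[0,0,0],0],[0.9,[0,0,0],0],[0.9,[0,0,0],0],[0.9,[0,0,0],0],[0.9,[0,0,0],0],[0.9,[0,0,0],0]], "force": 35}}

```text
time: 5.08
tool_pos: [0.4966, -0.3103, 0.0166]
tool_rot: [[0.576, 0.817, -0.001], [0.817, -0.576, 0.001], [-0.0, -0.001, -1.0]]
force: [-2.9, 1.6, 2.9]
grip_width: 0.0375
grip_force: 35.0
```

Request:
{"method": "drive_tool", "body": {"targets": [[0.9,[0,0,-0.01],0],[0.9,[0,0,-0.04],0],[0.9,[0,0,-0.05],0],[0.9,[0,0,-0.05],0],[0.9,[0,0,-0.03],0],[0.9,[0,0,0],0]]}}

```text
time: 5.82
tool_pos: [0.4986, -0.3116, 0.1994]
tool_rot: [[0.576, 0.817, 0.005], [0.817, -0.576, -0.003], [0.0, 0.006, -1.0]]
force: [0.0, -0.4, -4.8]
grip_width: 0.0377
grip_force: 35.0
```

```bash
python3 - <<'E'
from h import *
o=get_obs(); c=capture("wrist"); W=cloud(c); R=np.array(o["tool_rot"]); A=(W-o["tool_pos"])@R
print(o["grip_width"],o["force"])
v,u=np.mgrid[:384,:512]
q=A[...,2]; m=(abs(A[...,0]+.08)<.03)&(abs(A[...,1])<.03)&(q<-.06)&(q>-.12)
for n,m in(("grip",m),("arm",(A[...,0]<-.025)&(A[...,0]>-.065)&(abs(A[...,1])<.03)&(q<-.025)&(q>-.05)),("hubtop",(A[...,0]<.03)&(A[...,0]>-.018)&(abs(A[...,1])<.018)&(q<-.025)&(q>-.07))):
    if m.sum()>5: print(n,m.sum(),[np.round(x,4) for x in cv2.minAreaRect(A[m][:,:2].astype(np.float32))],A[m].mean(0).round(4),A[m].max(0).round(4),A[m].min(0).round(4))
plan([.563,.1567,.19],126.4,12,.9)
E
```

```text
0.03772198179791078 [ 0.01890384 -0.4489482  -4.82589812]
arm 1776 [array([-0.0384,  0.0003]), array([0.0241, 0.0199]), np.float64(0.974)] [-0.0379  0.0001 -0.0315] [-0.0265  0.0102 -0.0283] [-0.0506 -0.0098 -0.0335]
hubtop 5680 [array([ 0.0058, -0.    ]), array([0.0285, 0.036 ]), np.float64(0.1503)] [ 0.0084 -0.     -0.0337] [ 0.0201  0.018  -0.0251] [-0.0085 -0.018  -0.0396]
from [ 0.4975 -0.3109  0.1972] 54.82 d [ 0.0655  0.4676 -0.0072] dyaw 71.58
[[0.9, [0.035, -0.018, 0.0006], np.float64(-5.96)], [0.9, [0.0367, -0.0143, 0.0006], np.float64(-5.96)], [0.9, [0.038, -0.0104, 0.0006], np.float64(-5.96)], [0.9, [0.0388, -0.0064, 0.0006], np.float64(-5.96)], [0.9, [0.0393, -0.0023, 0.0006], np.float64(-5.96)], [0.9, [0.0393, 0.0018, 0.0006], np.float64(-5.96)], [0.9, [0.0389, 0.0059, 0.0006], np.float64(-5.96)], [0.9, [0.0381, 0.0099, 0.0006], np.float64(-5.96)], [0.9, [0.0369, 0.0138, 0.0006], np.float64(-5.96)], [0.9, [0.0352, 0.0175, 0.0006], np.float64(-5.96)], [0.9, [0.0332, 0.0211, 0.0006], np.float64(-5.96)], [0.9, [0.0308, 0.0244, 0.0006], np.float64(-5.96)]]
```

Request:
{"method": "drive_tool", "body": {"targets": [[0.9,[0.035,-0.018,0.0005],-6],[0.9,[0.0365,-0.0145,0.0005],-6],[0.9,[0.038,-0.0105,0.0005],-6],[0.9,[0.039,-0.0065,0.0005],-6],[0.9,[0.0395,-0.0025,0.0005],-6],[0.9,[0.0395,0.002,0.0005],-6],[0.9,[0.039,0.006,0.0005],-6],[0.9,[0.038,0.01,0.0005],-6],[0.9,[0.037,0.014,0.0005],-6],[0.9,[0.035,0.0175,0.0005],-6],[0.9,[0.033,0.021,0.0005],-5.8],[0.9,[0.031,0.0245,0.0005],-5.8]]}}

```text
time: 7.38
tool_pos: [0.5599, 0.1587, 0.1881]
tool_rot: [[-0.596, 0.803, -0.004], [0.803, 0.596, -0.001], [0.001, -0.004, -1.0]]
force: [1.1, -0.0, -3.7]
grip_width: 0.038
grip_force: 35.0
```

Request:
{"method": "drive_tool", "body": {"targets": [[0.9,[0,0,0],0],[0.9,[0,0,0.03],0],[0.9,[0,0,0.03],0],[0.9,[0,0,0],0]]}}

```text
time: 7.88
tool_pos: [0.5583, 0.1562, 0.1272]
tool_rot: [[-0.593, 0.805, -0.008], [0.805, 0.593, -0.002], [0.003, -0.007, -1.0]]
force: [0.2, -0.3, -2.1]
grip_width: 0.0378
grip_force: 35.0
```

```bash
python3 - <<'E'
from h import *
o=get_obs(); print(np.round(o["qpos"],3),np.round(o["force"],1)); plan([.5626,.1572,.1225],126.4,1,.9)
E
```

```text
[ 0.252  0.486  1.79  -0.     0.873 -0.382] [ 0.2 -0.3 -2.1]
from [0.5583 0.1562 0.1272] 126.35 d [ 0.0043  0.001  -0.0047] dyaw 0.05
[[0.9, [-0.0017, 0.0041, 0.0047], np.float64(-0.05)]]
```

Request:
{"method": "drive_tool", "body": {"targets": [[0.9,[-0.0015,0.004,0.003],0],[0.9,[0,0,0],0],[0.9,[0,0,0],0]]}}

```text
time: 8.25
tool_pos: [0.5659, 0.1589, 0.1285]
tool_rot: [[-0.594, 0.805, 0.001], [0.805, 0.594, 0.0], [-0.001, 0.001, -1.0]]
force: [0.2, -0.1, -3.1]
grip_width: 0.0378
grip_force: 35.0
```

```bash
python3 - <<'E'
from h import *
o=get_obs(); print(np.round(o["qpos"],3),np.round(o["force"],1)); plan([.5626,.1572,.1225],126.4,1,.9)
E
```

```text
[ 0.254  0.491  1.778 -0.     0.872 -0.382] [ 0.2 -0.1 -3.1]
from [0.5659 0.1589 0.1285] 126.41 d [-0.0033 -0.0017 -0.006 ] dyaw -0.01
[[0.9, [0.0006, -0.0037, 0.006], np.float64(0.01)]]
```

Request:
{"method": "drive_tool", "body": {"targets": [[0.9,[0.0005,-0.0025,0.002],0],[0.9,[0,0,0],0],[0.9,[0,0,0],0]]}}

```text
time: 8.62
tool_pos: [0.563, 0.1578, 0.1258]
tool_rot: [[-0.594, 0.805, 0.0], [0.805, 0.594, 0.0], [-0.0, 0.0, -1.0]]
force: [-1.0, 0.8, -4.3]
grip_width: 0.0378
grip_force: 35.0
```

Request:
{"method": "drive_tool", "body": {"targets": [[0.9,[0,0,0],0]]}}

```text
time: 8.75
tool_pos: [0.5631, 0.1578, 0.1257]
tool_rot: [[-0.594, 0.805, 0.0], [0.805, 0.594, 0.0], [-0.0, 0.0, -1.0]]
force: [-0.2, 0.2, -3.2]
grip_width: 0.0378
grip_force: 35.0
```

Settled within 0.6 mm. Descending.

Request:
{"method": "drive_tool", "body": {"targets": [[0.9,[0,-0.0005,0.01],0],[0.9,[0,0,0.01],0],[0.9,[0,0,0.008],0],[0.9,[0,0,0],0]]}}

```text
time: 9.25
tool_pos: [0.562, 0.1573, 0.0965]
tool_rot: [[-0.594, 0.805, -0.002], [0.805, 0.594, -0.001], [0.001, -0.002, -1.0]]
force: [-0.3, -0.5, -3.1]
grip_width: 0.038
grip_force: 35.0
```

Request:
{"method": "drive_tool", "body": {"targets": [[0.9,[0,0,0.007],0],[0.9,[0,0,0.006],0],[0.9,[0,0,0.003],0],[0.9,[0,0,0],0],[0.9,[0,0,0],0]]}}

```text
time: 9.88
tool_pos: [0.5628, 0.1576, 0.0819]
tool_rot: [[-0.594, 0.805, 0.0], [0.805, 0.594, 0.0], [-0.0, 0.0, -1.0]]
force: [0.3, 0.5, -3.8]
grip_width: 0.0378
grip_force: 35.0
```

Request:
{"method": "drive_tool", "body": {"targets": [[0.9,[0,0,0.002],0],[0.9,[0,0,0.001],0],[0.9,[0,0,0.001],0],[0.9,[0,0,0],0]]}}

```text
time: 10.38
tool_pos: [0.5627, 0.1575, 0.0786]
tool_rot: [[-0.594, 0.805, 0.0], [0.805, 0.594, -0.0], [-0.0, 0.0, -1.0]]
force: [-2.9, -1.1, 5.6]
grip_width: 0.0379
grip_force: 35.0
```

Request:
{"method": "drive_tool", "body": {"targets": [[0.9,[0,0,-0.001],0],[0,[0,0,0],0],[0,[0,0,0],0],[0,[0,0,0],0],[0,[0,0,-0.03],0],[0,[0,0,-0.04],0],[0,[0,0,-0.03],0],[0,[-0.04,0,0],0],[0,[-0.039,0,0],0],[0,[0,0,0],0],[0,[0,0,0],0]]}}

```text
time: 11.75
tool_pos: [0.609, 0.0941, 0.1783]
tool_rot: [[-0.593, 0.805, -0.001], [0.805, 0.593, 0.0], [0.001, -0.001, -1.0]]
force: [-1.3, 1.4, -0.3]
grip_width: 0.0879
grip_force: 0.0
```

```bash
python3 - <<'E'
from h import *
o=get_obs(); c=capture("wrist"); W=cloud(c); R=np.array(o["tool_rot"]); A=(W-o["tool_pos"])@R
print(np.round(o["tool_pos"],4),o["grip_width"],np.round(o["force"],1))
m=(W[...,2]>.1)&(np.hypot(W[...,0]-.562,W[...,1]-.158)<.12)
for n,lo,hi in(("grip",.15,.175),("hub/arm",.105,.1135),("bolt",.1145,.12)):
    k=m&(W[...,2]>lo)&(W[...,2]<hi)
    if k.sum()>5: print(n,k.sum(),[np.round(x,4) for x in cv2.minAreaRect(W[k][:,:2].astype(np.float32))],W[k].mean(0).round(4),W[k][:,2].max().round(4))
cv2.imwrite("pics/w3.png",cv2.resize(c["img"],(800,600)))
E
```

```text
[0.609  0.0941 0.1783] 0.08789734400923453 [-1.3  1.4 -0.3]
grip 1539 [array([0.6106, 0.0938]), array([0.0261, 0.0256]), np.float64(37.2395)] [0.6096 0.0953 0.1572] 0.1614
hub/arm 4645 [array([0.5799, 0.1355]), array([0.0381, 0.0937]), np.float64(36.1966)] [0.5757 0.1414 0.1107] 0.1135
bolt 674 [array([0.5824, 0.1325]), array([0.0241, 0.0874]), np.float64(36.8024)] [0.566  0.155  0.1157] 0.12
```

View pics/w3.png

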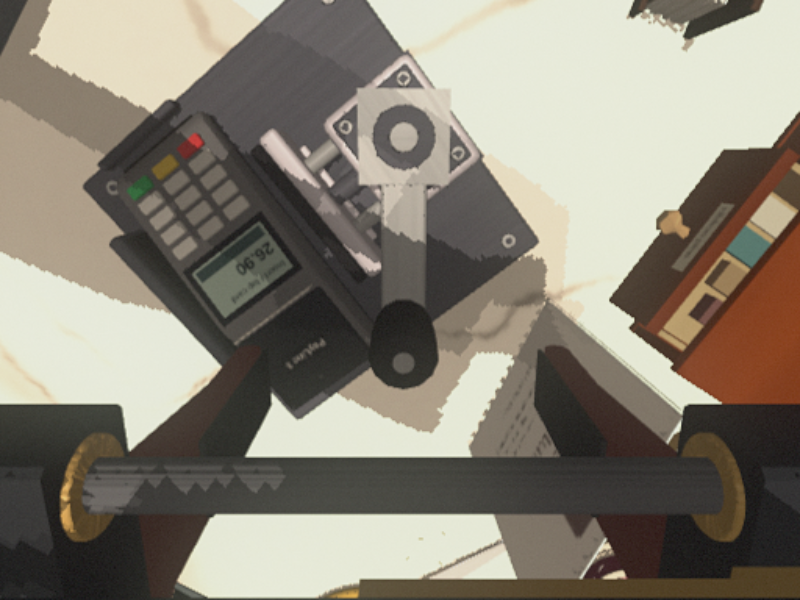

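The crank is seated: its hub covers the shaft, the bolt is at (403,137), the grip top is at (403,362), and the grip top height is 0.161. Next I take hold of the grip.

Request:
{"method": "drive_tool", "body": {"targets": [[0,[-0.001,0.001,0.02],0],[0,[0,0,0.025],0],[0,[0,0,0.014],0],[0,[0,0,0],0],[0.9,[0,0,0],0],[0.9,[0,0,0],0],[0.9,[0,0,0],0],[0.9,[0,0,0],0],[0.9,[0,0,0],0],[0.9,[0,0,0],0]], "force": 20}}

```text
time: 13.05
tool_pos: [0.6109, 0.0937, 0.1197]
tool_rot: [[-0.594, 0.805, 0.0], [0.805, 0.594, 0.0], [0.0, 0.0, -1.0]]
force: [0.3, -0.1, 0.4]
grip_width: 0.0313
grip_force: 0.0
```

Request:
{"method": "drive_tool", "body": {"targets": [[0.9,[0,0,0],0],[0.9,[0,0,0],0]]}}

```text
time: 13.3
tool_pos: [0.6109, 0.0937, 0.1197]
tool_rot: [[-0.594, 0.805, -0.0], [0.805, 0.594, -0.0], [-0.0, -0.0, -1.0]]
force: [0.5, -0.0, 0.5]
grip_width: 0.0256
grip_force: 20.0
```

Request:
{"method": "drive_tool", "body": {"targets": [[0.9,[0.0027,-0.0207,0],0],[0.9,[0.008,-0.0193,0],0],[0.9,[0.0127,-0.0166,0],0],[0.9,[0.0166,-0.0127,0],0]]}}

```text
time: 13.8
tool_pos: [0.5314, 0.0837, 0.1202]
tool_rot: [[-0.594, 0.805, 0.001], [0.805, 0.594, -0.001], [-0.002, 0.0, -1.0]]
force: [1.0, -2.5, -0.1]
grip_width: 0.0254
grip_force: 20.0
```

Request:
{"method": "drive_tool", "body": {"targets": [[0.9,[0.0193,-0.008,0],0],[0.9,[0.0207,-0.0027,0],0],[0.9,[0.0207,0.0027,0],0],[0.9,[0.0193,0.008,0],0],[0.9,[0.0166,0.0127,0],0],[0.9,[0.0127,0.0166,0],0],[0.9,[0.008,0.0193,0],0],[0.9,[0.0027,0.0207,0],0],[0.9,[-0.0027,0.0207,0],0],[0.9,[-0.008,0.0193,0],0],[0.9,[-0.0127,0.0166,0],0],[0.9,[-0.0166,0.0127,0],0]]}}

```text
time: 15.3
tool_pos: [0.5957, 0.2313, 0.119]
tool_rot: [[-0.594, 0.804, -0.002], [0.804, 0.594, -0.002], [0.0, -0.003, -1.0]]
force: [-4.6, -5.5, 0.0]
grip_width: 0.0257
grip_force: 20.0
```

Request:
{"method": "drive_tool", "body": {"targets": [[0.9,[-0.0193,0.008,0],0],[0.9,[-0.0207,0.0027,0],0],[0.9,[-0.0207,-0.0027,0],0],[0.9,[-0.0193,-0.008,0],0],[0.9,[-0.0166,-0.0127,0],0],[0.9,[-0.0127,-0.0166,0],0],[0.9,[-0.008,-0.0193,0],0],[0.9,[-0.0027,-0.0207,0],0]]}}

```text
time: 16.3
tool_pos: [0.6106, 0.0928, 0.1197]
tool_rot: [[-0.593, 0.805, 0.001], [0.805, 0.593, 0.001], [-0.0, 0.001, -1.0]]
force: [-2.4, 5.6, -5.7]
grip_width: 0.0258
grip_force: 20.0
```

Request:
{"method": "drive_tool", "body": {"targets": [[0.9,[0.0027,-0.0207,0],0],[0.9,[0.008,-0.0193,0],0],[0.9,[0.0127,-0.0166,0],0],[0.9,[0.0166,-0.0127,0],0],[0.9,[0.0193,-0.008,0],0],[0.9,[0.0207,-0.0027,0],0],[0.9,[0.0207,0.0027,0],0],[0.9,[0.0193,0.008,0],0],[0.9,[0.0166,0.0127,0],0],[0.9,[0.0127,0.0166,0],0],[0.9,[0.008,0.0193,0],0],[0.9,[0.0027,0.0207,0],0]]}}

```text
time: 17.8
tool_pos: [0.5172, 0.2237, 0.12]
tool_rot: [[-0.594, 0.804, 0.001], [0.804, 0.594, 0.0], [-0.0, 0.001, -1.0]]
force: [0.6, -0.4, 0.3]
grip_width: 0.0085
grip_force: 0.0
```

Request:
{"method": "drive_tool", "body": {"targets": [[0.9,[-0.0027,0.0207,0],0],[0.9,[-0.008,0.0193,0],0],[0.9,[-0.0127,0.0166,0],0],[0.9,[-0.0166,0.0127,0],0],[0.9,[-0.0193,0.008,0],0],[0.9,[-0.0207,0.0027,0],0],[0.9,[-0.0207,-0.0027,0],0],[0.9,[-0.0193,-0.008,0],0],[0.9,[-0.0166,-0.0127,0],0],[0.9,[-0.0127,-0.0166,0],0],[0.9,[-0.008,-0.0193,0],0],[0.9,[-0.0027,-0.0207,0],0]]}}

```text
time: 19.3
tool_pos: [0.6098, 0.0924, 0.1197]
tool_rot: [[-0.593, 0.805, -0.0], [0.805, 0.593, -0.0], [0.0, -0.0, -1.0]]
force: [-0.3, -0.1, -1.2]
grip_width: 0.009
grip_force: 0.0
```

```bash
python3 - <<'E'
from h import *
o=get_obs(); c=capture("wrist"); np.savez("/tmp/w4.npz",**c)
p=o["tool_pos"]; print(np.round(p,4),np.round(o["force"],1),np.degrees(np.arctan2(p[1]-.158,p[0]-.562)))
cv2.imwrite("pics/w4.png",cv2.resize(c["img"],(800,600)))
E
```

```text
[0.6098 0.0924 0.1197] [-0.3 -0.1 -1.2] -53.94162603699361
```

View pics/w4.png

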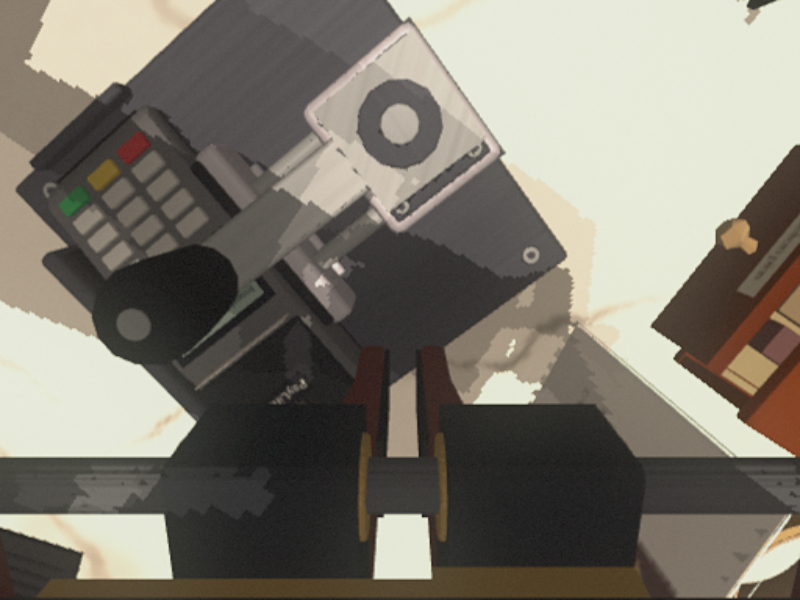

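The grip slipped out of the fingers during the second turn. The crank now points to (135,325) and is still on the shaft. I'll measure the crank, jaw and terminal.

```bash
python3 - <<'E'
from h import *
d=np.load("/tmp/w4.npz"); c={k:d[k] for k in d}; W=cloud(c); X,Y,Z=W[...,0],W[...,1],W[...,2]
v,u=np.mgrid[:384,:512]; s=.64
def rr(m,n): print(n,m.sum(),[np.round(x,4) for x in cv2.minAreaRect(W[m][:,:2].astype(np.float32))],W[m].mean(0).round(4),W[m][:,2].max().round(4))
gm=(u<160)&(v>150)&(v<240)&(Z>.155); rr(gm,"griptop")
rr((u>215)&(u<300)&(v>40)&(v<110)&(Z>.114)&(Z<.122),"bolt")
g=W[gm].mean(0); print("angle",np.degrees(np.arctan2(g[1]-.158,g[0]-.562)),np.hypot(g[1]-.158,g[0]-.562))
# cradle frame
a=np.radians(-16.2); ex=np.array([np.cos(a),np.sin(a)]); ey=np.array([-np.sin(a),np.cos(a)])
o=np.array([.562,.158])-.12*ey
C=(W[...,:2]-o)@np.c_[ex,ey]
print("origin",o.round(4))
for n,z0,z1,x0,x1,y0,y1 in(("jaw metal+term y profile",.03,.075,-.1,.11,-.06,.09),):
    for xs in(-.06,-.04,-.02,0,.02,.04,.06,.08,.095):
        m=(abs(C[...,0]-xs)<.003)&(Z>.03)&(Z<.075)&(C[...,1]>-.06)&(C[...,1]<.089)
        h=np.histogram(C[m][:,1],bins=np.arange(-.06,.09,.006)); zz=[int(1000*np.median(Z[m][(C[m][:,1]>=b)&(C[m][:,1]<b+.006)])) if h[0][i]>3 else 0 for i,b in enumerate(h[1][:-1])]
        print(xs,zz)
E
```

```text
griptop 2971 [array([0.5396, 0.0809]), array([0.0246, 0.0242]), np.float64(20.0235)] [0.5398 0.0819 0.1579] 0.1612
bolt 1781 [array([0.5621, 0.1569]), array([0.0249, 0.0247]), np.float64(41.1966)] [0.562  0.1573 0.1152] 0.1182
angle -106.25912801599492 0.07931039822458494
origin [0.5285 0.0428]
-0.06 [0, 0, 0, 0, 30, 32, 32, 32, 31, 32, 32, 30, 32, 32, 31, 30, 0, 0, 0, 0, 0, 0, 0, 0]
-0.04 [0, 0, 40, 37, 32, 33, 35, 35, 33, 35, 35, 33, 35, 35, 33, 32, 37, 37, 35, 0, 0, 0, 0, 0]
-0.02 [0, 0, 0, 0, 0, 0, 0, 0, 0, 0, 0, 36, 36, 36, 36, 35, 37, 37, 35, 30, 30, 30, 30, 30]
0 [0, 0, 0, 0, 0, 0, 0, 0, 0, 0, 0, 0, 0, 0, 0, 0, 0, 0, 0, 0, 0, 0, 0, 0]
0.02 [0, 0, 41, 39, 42, 43, 43, 43, 43, 43, 43, 43, 43, 43, 43, 41, 37, 37, 35, 30, 30, 30, 30, 30]
0.04 [0, 0, 41, 39, 0, 47, 47, 47, 47, 47, 47, 47, 47, 47, 47, 40, 37, 37, 36, 0, 0, 0, 0, 0]
0.06 [0, 0, 0, 0, 0, 0, 0, 0, 47, 47, 47, 48, 47, 47, 47, 38, 0, 0, 0, 0, 0, 0, 0, 0]
0.08 [0, 0, 0, 0, 0, 0, 0, 0, 0, 0, 0, 0, 47, 47, 47, 39, 0, 0, 0, 0, 0, 0, 0, 0]
0.095 [0, 0, 0, 0, 0, 0, 0, 0, 0, 0, 0, 0, 0, 0, 0, 0, 0, 0, 0, 0, 0, 0, 0, 0]
```

Depth shows the terminal flush at the fixed-jaw side with the pad against it. The crank sits at a shaft phase that would fit the stop, since the clamp may have started part-wound, and a stop would explain the slip. I'll re-grip the crank with the pads tangential and test by pushing.

Request:
{"method": "drive_tool", "body": {"targets": [[0,[0,0,-0.03],0],[0,[0,0,-0.035],0],[0,[0,0,0],0],[0,[0,0,0],0]]}}

```text
time: 19.85
tool_pos: [0.6102, 0.0937, 0.1841]
tool_rot: [[-0.594, 0.805, -0.001], [0.805, 0.594, -0.0], [0.0, -0.001, -1.0]]
force: [-0.5, -0.4, -1.4]
grip_width: 0.0452
grip_force: 0.0
```

```bash
python3 - <<'E'
from h import *
plan([.5395,.0812,.185],73.7,6)
d=np.load("/tmp/w4.npz"); c={k:d[k] for k in d}; W=cloud(c); Z=W[...,2]
d1=np.load("/tmp/w1.npz"); W1=cloud({k:d1[k] for k in d1})
a=np.radians(-16.2); ex=np.array([np.cos(a),np.sin(a)]); ey=np.array([-np.sin(a),np.cos(a)]); o=np.array([.562,.158])-.12*ey
for n,A in(("start",W1),("now",W)):
    C=(A[...,:2]-o)@np.c_[ex,ey]
    for x0 in(-.035,.035):
        m=(abs(C[...,0]-x0)<.006)&(A[...,2]>.03)&(A[...,2]<.075)&(C[...,1]>.0)&(C[...,1]<.089)
        b=np.arange(.024,.09,.003); print(n,x0,[(round(t*1000),int(1000*np.median(A[...,2][m&(C[...,1]>=t)&(C[...,1]<t+.003)]))) for t in b if (m&(C[...,1]>=t)&(C[...,1]<t+.003)).sum()>3])
E
```

```text
from [0.6102 0.0937 0.1841] 126.43 d [-0.0707 -0.0125  0.0009] dyaw -52.73
[[0, [0.0053, -0.0107, -0.0001], np.float64(8.79)], [0, [0.0036, -0.0114, -0.0001], np.float64(8.79)], [0, [0.0018, -0.0118, -0.0001], np.float64(8.79)], [0, [0.0, -0.012, -0.0001], np.float64(8.79)], [0, [-0.0018, -0.0118, -0.0001], np.float64(8.79)], [0, [-0.0036, -0.0114, -0.0001], np.float64(8.79)]]
start -0.035 [(24, 36), (27, 35), (30, 34), (33, 33), (36, 32), (48, 36), (51, 37), (54, 36), (57, 36), (60, 37), (63, 37), (66, 36)]
start 0.035 [(24, 47), (27, 46), (30, 45), (33, 40), (36, 37), (48, 36), (51, 36), (54, 36), (57, 36), (60, 37), (63, 37), (66, 36), (69, 35)]
now -0.035 [(24, 35), (27, 33), (30, 33), (33, 36), (36, 37), (39, 37), (42, 37), (45, 37), (48, 35)]
now 0.035 [(24, 46), (27, 44), (30, 41), (33, 38), (36, 37), (39, 37), (42, 37), (45, 37), (48, 36), (51, 32)]
```

Request:
{"method": "drive_tool", "body": {"targets": [[0,[0.0055,-0.0105,0],8.8],[0,[0.0035,-0.0115,0],8.8],[0,[0.002,-0.012,0],8.8],[0,[0,-0.012,0],8.8],[0,[-0.002,-0.012,0],8.8],[0,[-0.0035,-0.0115,0],8.7],[0,[0,0,0.02],0],[0,[0,0,0.025],0],[0,[0,0,0.02],0],[0,[0,0,0],0],[0,[0,0,0],0]]}}

```text
time: 21.22
tool_pos: [0.5396, 0.0814, 0.1195]
tool_rot: [[0.28, 0.96, -0.001], [0.96, -0.28, -0.0], [-0.0, -0.001, -1.0]]
force: [-0.4, 0.0, 0.1]
grip_width: 0.0881
grip_force: 0.0
```

Request:
{"method": "drive_tool", "body": {"targets": [[0.9,[0,0,0],0],[0.9,[0,0,0],0],[0.9,[0,0,0],0],[0.9,[0,0,0],0],[0.9,[0,0,0],0],[0.9,[0,0,0],0],[0.9,[0,0,0],0],[0.9,[0,0,0],0]], "force": 40}}

```text
time: 22.22
tool_pos: [0.5398, 0.0814, 0.1196]
tool_rot: [[0.28, 0.96, -0.0], [0.96, -0.28, -0.0], [-0.0, -0.0, -1.0]]
force: [-0.7, -0.2, 0.2]
grip_width: 0.0253
grip_force: 40.0
```

Request:
{"method": "drive_tool", "body": {"targets": [[0.9,[0,-0.003,0],0],[0.9,[0,-0.003,0],0],[0.9,[0,0,0],0]]}}

```text
time: 22.6
tool_pos: [0.5339, 0.0834, 0.1196]
tool_rot: [[0.28, 0.96, 0.0], [0.96, -0.28, 0.0], [0.0, -0.0, -1.0]]
force: [1.0, 2.0, -2.3]
grip_width: 0.0254
grip_force: 40.0
```

Request:
{"method": "drive_tool", "body": {"targets": [[0.9,[0.0005,-0.004,0],0],[0.9,[0.0005,-0.004,0],0],[0.9,[0,0,0],0]]}}

```text
time: 22.98
tool_pos: [0.5281, 0.0866, 0.1201]
tool_rot: [[0.28, 0.96, 0.004], [0.96, -0.28, 0.0], [0.001, 0.004, -1.0]]
force: [6.5, 1.5, -5.1]
grip_width: 0.0255
grip_force: 40.0
```

Request:
{"method": "drive_tool", "body": {"targets": [[0.9,[0.001,-0.004,0],0],[0.9,[0,0,0],0],[0.9,[0,0,0],0]]}}

```text
time: 23.35
tool_pos: [0.5262, 0.0881, 0.1205]
tool_rot: [[0.28, 0.96, 0.007], [0.96, -0.28, -0.0], [0.001, 0.007, -1.0]]
force: [10.0, -1.6, -5.1]
grip_width: 0.0251
grip_force: 40.0
```

Request:
{"method": "drive_tool", "body": {"targets": [[0.9,[0.001,-0.004,0],0],[0.9,[0,0,0],0],[0.9,[0,0,0],0]]}}

```text
time: 23.72
tool_pos: [0.5241, 0.0896, 0.121]
tool_rot: [[0.279, 0.96, 0.01], [0.96, -0.279, -0.001], [0.002, 0.01, -1.0]]
force: [13.0, -6.3, -5.1]
grip_width: 0.0256
grip_force: 40.0
```

The push met a firm resistance, rising from 6 to 14 N (the screw alone needs about 1.5 N), so the clamp is at its stop. I'll return the crank to the middle of its play, release it and move over the hub.

Request:
{"method": "drive_tool", "body": {"targets": [[0.9,[-0.001,0.008,0],0],[0.9,[-0.001,0.008,0],0],[0.9,[-0.001,0.006,0],0],[0.9,[0,0,0],0],[0,[0,0,0],0],[0,[0,0,0],0],[0,[0,0,0],0],[0,[0,0,-0.03],0],[0,[0,0,-0.035],0],[0,[0.04,0,0],0],[0,[0.0385,0,0],0],[0,[0,0,0],0]]}}

```text
time: 25.22
tool_pos: [0.5623, 0.1587, 0.1848]
tool_rot: [[0.278, 0.961, 0.001], [0.961, -0.278, 0.0], [0.001, 0.001, -1.0]]
force: [-0.2, 0.6, 0.4]
grip_width: 0.0877
grip_force: 0.0
```

```bash
python3 - <<'E'
from h import *
o=get_obs(); c=capture("wrist"); W=cloud(c); p=np.array(o["tool_pos"]); Z=W[...,2]
r=np.hypot(W[...,0]-.562,W[...,1]-.158)
for n,m in(("grip",(Z>.155)&(Z<.165)&(r>.05)&(r<.1)),("arm",(Z>.106)&(Z<.1135)&(r>.03)&(r<.06)),("hub",(Z>.105)&(Z<.1135)&(r<.027))):
    if m.sum()>5: print(n,m.sum(),[np.round(x,4) for x in cv2.minAreaRect(W[m][:,:2].astype(np.float32))],W[m].mean(0).round(4))
print(o["grip_width"]); plan([.562,.158,.0786],73.7,1)
E
```

```text
grip 801 [array([0.5403, 0.0798]), array([0.0206, 0.0241]), np.float64(78.4548)] [0.5405 0.081  0.1581]
arm 941 [array([0.5501, 0.1154]), array([0.0312, 0.0197]), np.float64(74.8645)] [0.5502 0.1152 0.1099]
hub 2082 [array([0.561, 0.154]), array([0.0455, 0.0381]), np.float64(74.7327)] [0.5619 0.1569 0.1111]
0.08768321629104968
from [0.5616 0.1575 0.1845] 73.83 d [ 0.0004  0.0005 -0.1059] dyaw -0.13
[[0, [0.0006, 0.0002, 0.1059], np.float64(0.13)]]
```

Request:
{"method": "drive_tool", "body": {"targets": [[0,[0.0005,0,0.035],-0.5],[0,[0,0,0.04],0],[0,[0,0,0.02],0],[0,[0,0,0.01],0],[0,[0,0,0],0],[0,[0,0,0],0]]}}

```text
time: 26.02
tool_pos: [0.5626, 0.1572, 0.0806]
tool_rot: [[0.272, 0.962, 0.001], [0.962, -0.272, 0.0], [0.001, 0.001, -1.0]]
force: [-0.1, -0.2, 1.0]
grip_width: 0.0876
grip_force: 0.0
```

Request:
{"method": "drive_tool", "body": {"targets": [[0.9,[0,0,0],0],[0.9,[0,0,0],0],[0.9,[0,0,0],0],[0.9,[0,0,0],0],[0.9,[0,0,0],0],[0.9,[0,0,0],0]], "force": 35}}

```text
time: 26.78
tool_pos: [0.5619, 0.1572, 0.0797]
tool_rot: [[0.272, 0.962, -0.0], [0.962, -0.272, -0.0], [-0.0, -0.0, -1.0]]
force: [-0.4, -0.2, 0.1]
grip_width: 0.0379
grip_force: 35.0
```

Gripped. Lifting straight up, then checking the clamp with the cameras.

Request:
{"method": "drive_tool", "body": {"targets": [[0.9,[0,0,-0.005],0],[0.9,[0,0,-0.01],0],[0.9,[0,0,-0.015],0],[0.9,[0,0,-0.03],0],[0.9,[0,0,-0.05],0],[0.9,[0,0,-0.01],0],[0.9,[0,0,0],0]]}}

```text
time: 27.65
tool_pos: [0.5619, 0.1573, 0.2002]
tool_rot: [[0.272, 0.962, 0.001], [0.962, -0.272, 0.0], [0.001, 0.001, -1.0]]
force: [-0.5, -0.2, -3.6]
grip_width: 0.0379
grip_force: 35.0
```

```bash
python3 - <<'E'
from h import *
o=get_obs(); print(o["grip_width"],np.round(o["force"],1))
plan([.509,-.278,.2],55,12,.9)
E
```

```text
0.03791243792829471 [-0.5 -0.2 -3.6]
from [0.5619 0.1573 0.2002] 74.22 d [-5.290e-02 -4.353e-01 -2.000e-04] dyaw -19.22
[[0.9, [-0.0361, 0.0056, 0.0], np.float64(1.6)], [0.9, [-0.0359, 0.0066, 0.0], np.float64(1.6)], [0.9, [-0.0357, 0.0076, 0.0], np.float64(1.6)], [0.9, [-0.0355, 0.0086, 0.0], np.float64(1.6)], [0.9, [-0.0353, 0.0096, 0.0], np.float64(1.6)], [0.9, [-0.035, 0.0106, 0.0], np.float64(1.6)], [0.9, [-0.0347, 0.0116, 0.0], np.float64(1.6)], [0.9, [-0.0343, 0.0125, 0.0], np.float64(1.6)], [0.9, [-0.034, 0.0135, 0.0], np.float64(1.6)], [0.9, [-0.0336, 0.0144, 0.0], np.float64(1.6)], [0.9, [-0.0332, 0.0154, 0.0], np.float64(1.6)], [0.9, [-0.0327, 0.0163, 0.0], np.float64(1.6)]]
```

Request:
{"method": "drive_tool", "body": {"targets": [[0.9,[-0.036,0.0055,0],1.6],[0.9,[-0.036,0.0065,0],1.6],[0.9,[-0.0355,0.0075,0],1.6],[0.9,[0,0,0],0]]}}

```text
time: 28.15
tool_pos: [0.5466, 0.0469, 0.1976]
tool_rot: [[0.354, 0.935, -0.004], [0.935, -0.354, -0.001], [-0.002, -0.004, -1.0]]
force: [-0.1, 0.2, -3.0]
grip_width: 0.0376
grip_force: 35.0
```

```bash
python3 - <<'E'
from h import *
c=capture("wrist"); np.savez("/tmp/w5.npz",**c); W=cloud(c); Z=W[...,2]; r=np.hypot(W[...,0]-.562,W[...,1]-.158)
m=(Z>.072)&(Z<.1)&(r<.03)
if m.sum()>5: print("shaft",m.sum(),[np.round(x,4) for x in cv2.minAreaRect(W[m][:,:2].astype(np.float32))])
a=np.radians(-16.2); ex=np.array([np.cos(a),np.sin(a)]); ey=np.array([-np.sin(a),np.cos(a)]); o=np.array([.562,.158])-.12*ey
C=(W[...,:2]-o)@np.c_[ex,ey]
for x0 in(-.035,0,.035):
    b=np.arange(.024,.09,.003); m=(abs(C[...,0]-x0)<.006)&(Z>.028)&(Z<.075)
    print(x0,[(round(t*1000),int(1000*np.median(Z[k]))) for t in b if (k:=m&(C[...,1]>=t)&(C[...,1]<t+.003)).sum()>3])
plan([.509,-.278,.2],55,9,.9)
cv2.imwrite("pics/w5.png",cv2.resize(c["img"],(800,600)))
E
```

```text
shaft 695 [array([0.563 , 0.1576]), array([0.0183, 0.0181]), np.float64(74.685)]
-0.035 [(24, 35), (27, 34), (30, 33), (33, 34), (36, 37), (39, 37), (42, 37), (45, 36), (48, 36)]
0 [(24, 40), (27, 40), (30, 39), (33, 37), (36, 37), (39, 37), (42, 37), (45, 37), (48, 36), (51, 30), (54, 30), (57, 30), (60, 30), (63, 30), (66, 30), (69, 30), (72, 30), (75, 30), (78, 30), (81, 30), (84, 31), (87, 30)]
0.035 [(24, 45), (27, 45), (30, 41), (33, 39), (36, 37), (39, 37), (42, 37), (45, 37), (48, 36), (51, 33)]
from [0.5472 0.048  0.1979] 69.31 d [-0.0382 -0.326   0.0021] dyaw -14.31
[[0.9, [-0.0354, 0.0088, -0.0002], np.float64(1.59)], [0.9, [-0.0351, 0.0098, -0.0002], np.float64(1.59)], [0.9, [-0.0348, 0.0108, -0.0002], np.float64(1.59)], [0.9, [-0.0345, 0.0117, -0.0002], np.float64(1.59)], [0.9, [-0.0342, 0.0127, -0.0002], np.float64(1.59)], [0.9, [-0.0338, 0.0136, -0.0002], np.float64(1.59)], [0.9, [-0.0334, 0.0146, -0.0002], np.float64(1.59)], [0.9, [-0.033, 0.0155, -0.0002], np.float64(1.59)], [0.9, [-0.0326, 0.0164, -0.0002], np.float64(1.59)]]
```

View pics/w5.png

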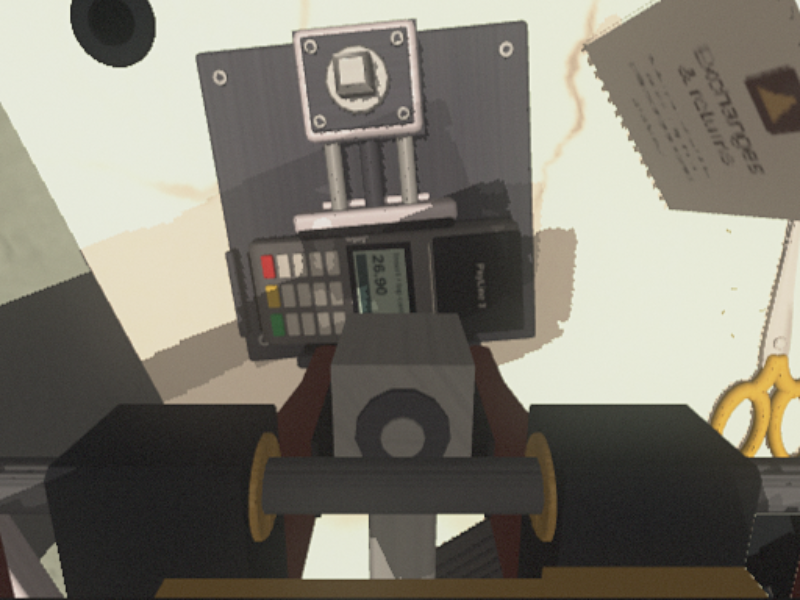

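The wrist view shows the pad pressed flush on the terminal at about (380,218), the terminal square in the cradle, and the shaft at (355,75) aligned with the housing. The clamp is at its stop. Now I carry the crank to the mat.

Request:
{"method": "drive_tool", "body": {"targets": [[0.9,[-0.0355,0.009,0],1.6],[0.9,[-0.035,0.01,0],1.6],[0.9,[-0.035,0.011,0],1.6],[0.9,[-0.0345,0.0115,0],1.6],[0.9,[-0.034,0.0125,0],1.6],[0.9,[-0.034,0.0135,0],1.6],[0.9,[-0.0335,0.0145,0],1.6],[0.9,[-0.033,0.0155,0],1.6],[0.9,[-0.0325,0.0165,0],1.5],[0.9,[0,0,0],0],[0.9,[0,0,0],0]]}}

```text
time: 29.58
tool_pos: [0.5106, -0.2761, 0.1987]
tool_rot: [[0.571, 0.821, -0.001], [0.821, -0.571, 0.001], [0.0, -0.002, -1.0]]
force: [0.3, -0.5, -2.7]
grip_width: 0.0379
grip_force: 35.0
```

Request:
{"method": "drive_tool", "body": {"targets": [[0.9,[0,0,0.04],0],[0.9,[0,0,0.05],0],[0.9,[0,0,0.04],0],[0.9,[0,0,0.02],0],[0.9,[0,0,0],0],[0.9,[0,0,0],0]]}}

```text
time: 30.32
tool_pos: [0.5119, -0.2775, 0.0511]
tool_rot: [[0.571, 0.821, 0.002], [0.821, -0.571, -0.001], [0.0, 0.002, -1.0]]
force: [0.8, -0.4, -2.4]
grip_width: 0.0376
grip_force: 35.0
```

Request:
{"method": "drive_tool", "body": {"targets": [[0.9,[0,0,0.015],0],[0.9,[0,0,0.01],0],[0.9,[0,0,0.003],0],[0.9,[0,0,0],0],[0.9,[0,0,0],0],[0.9,[0,0,0],0]]}}

```text
time: 31.08
tool_pos: [0.5109, -0.2774, 0.022]
tool_rot: [[0.572, 0.82, 0.0], [0.82, -0.572, -0.0], [0.0, 0.001, -1.0]]
force: [-0.4, -0.1, -3.5]
grip_width: 0.0372
grip_force: 35.0
```

Request:
{"method": "drive_tool", "body": {"targets": [[0.9,[0,0,0.001],0],[0.9,[0,0,0.001],0],[0.9,[0,0,0.001],0],[0.9,[0,0,0.001],0],[0.9,[0,0,0],0],[0.9,[0,0,0],0]]}}

```text
time: 31.82
tool_pos: [0.5107, -0.2773, 0.0177]
tool_rot: [[0.572, 0.82, 0.0], [0.82, -0.572, -0.0], [-0.0, 0.0, -1.0]]
force: [-0.4, -0.0, -2.0]
grip_width: 0.0379
grip_force: 35.0
```

Request:
{"method": "drive_tool", "body": {"targets": [[0.9,[0,0,0.0007],0],[0.9,[0,0,0],0],[0.9,[0,0,0],0]]}}

```text
time: 32.2
tool_pos: [0.5107, -0.2773, 0.0177]
tool_rot: [[0.572, 0.82, 0.0], [0.82, -0.572, -0.0], [0.0, 0.0, -1.0]]
force: [-2.3, 2.1, 5.6]
grip_width: 0.0377
grip_force: 35.0
```

Resting on the mat. Releasing and withdrawing.

Request:
{"method": "drive_tool", "body": {"targets": [[0,[0,0,0],0],[0,[0,0,0],0],[0,[0,0,0],0],[0,[0,0,0],0],[0,[0,0,-0.02],0],[0,[0,0,-0.04],0],[0,[0,0,-0.05],0],[0,[0,0,-0.05],0],[0,[0.03,0,-0.04],0],[0,[0.04,0,0],0],[0,[0,0,0],0],[0,[0,0,0],0]]}}

```text
time: 33.7
tool_pos: [0.5502, -0.2199, 0.2175]
tool_rot: [[0.571, 0.821, -0.0], [0.821, -0.571, -0.0], [-0.0, 0.0, -1.0]]
force: [-0.4, -0.3, -0.3]
grip_width: 0.0879
grip_force: 0.0
```

```bash
python3 - <<'E'
from h import *
o=get_obs(); c=capture("wrist"); t=capture("side"); print(np.round(o["tool_pos"],3),o["grip_width"],np.round(o["force"],1))
a=cv2.resize(c["img"],(400,300)); b=cv2.resize(t["img"][100:292,150:406],(400,300)); cv2.imwrite("pics/end.png",np.hstack([a,b]))
W=cloud(c); Z=W[...,2]; r=np.hypot(W[...,0]-.511,W[...,1]+.277); m=(Z>.045)&(Z<.0535)&(r<.03); print(m.sum(),W[m].mean(0).round(4) if m.sum() else "")
E
```

```text
[ 0.55  -0.22   0.217] 0.0879011545278138 [-0.4 -0.3 -0.3]
1331 [ 0.5101 -0.2781  0.0498]
```

View pics/end.png

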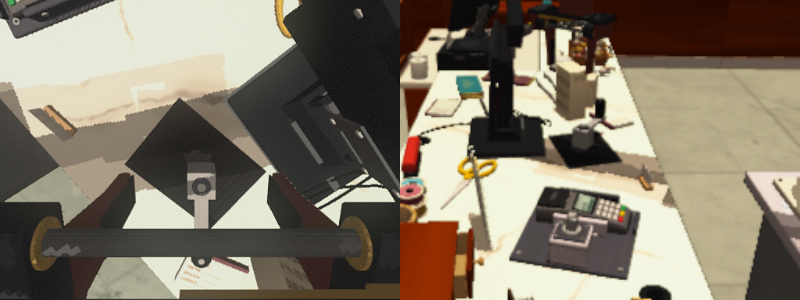

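The left half shows the crank upright on the mat, hub at (203,185). The right half shows the terminal clamped in the cradle at (580,205) and the other things where they were. Handing in.

```bash
python3 -c "
from plant import manip; print(manip.hand_in())"
```

```text
the job is handed in; nothing more can be done
None
```

I wound the clamp to its stop with the terminal square between the jaws, stood the crank back on the mat, and handed the job in at about 34 s; the grip slipped once while winding, so I re-gripped and confirmed the stop by pushing against it.

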